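# Offer a model car body up to its chassis

## Task

Roll the bare model-car chassis tail first along the assembly board until its tail is home against the black end stop. Then pick up the teal car body by its cabin, lift it over the boxed cars without disturbing them, and hold it level over the chassis, nose over nose, with its wheel arches centred over the wheels, about a centimetre above where it will sit, so that I can check how the wheels fill the arches. The body must never touch the chassis or the board; finish while still holding it there.

Things in the scene. Friction and masses are not known exactly. Their poses are not given: they have to be found in the camera images.
- car_body: loose 1:24 car body, a hollow teal shell, open below, white stripes, dark windows; 184 long, 78 wide (mirrors 90), 46 high, 90 to 155 g, standing on its sills on the table. Origin: centre of its underside (sill plane). x points to the tail (nose at -x), z up. Shoulders and bonnet lie 25 to 27 above the underside. Wheel arches 36 wide, centred 54 ahead of and behind the origin
- cabin (a point): where to grip the car body, on its centre line, 12 behind and 36 above its origin, in the cabin. The side windows here are flat, upright and parallel, 50 apart outside, 24 long ahead of this point and 36 behind; they rise from the shoulders (27 above the underside, reaching out to 39 either side) to the roof (46). Grip across the car, from above; this is near its centre of mass
- body_nose (a point): point on the car body's centre line, 90 ahead of its origin, in the plane of the sills
- chassis: loose rolling chassis of that car: black floor pan, silver wheels that turn freely, engine at the nose, tub with brown seats; 175 long, 70 wide, 41 high, 230 g, on its tyres on the board. Origin: on the board's top face midway between axles. x points to the tail, z up. Axles at x = -54 and +54, tyres 27 across, 11 wide. The pan's tail edge, 88 behind the origin and 7 to 11 up, meets the stop
- tub (a point): middle of the chassis's dark grey interior tub, 3 behind and 20 above the chassis's origin. Its outer side walls are flat, upright and parallel, 48 apart, 74 long, from 11 to 30 above the board's top face: it can be gripped across the car from above. Beside it the floor pan reaches out to 32 either side, its top 11 above the board; the tyres begin 40 ahead of and 40 behind
- seat (a point): where the car body's origin comes when the body sits fitted on the chassis: on the chassis, 9 above its origin (the body then has the same directions as the chassis)
- seat_nose (a point): where the body_nose point comes when the body sits fitted: on the chassis, 90 ahead of the seat point and level with it
- board: assembly board, fixed, white, 300 long (x), 110 wide, top face 10 above the table, with two aluminium guide rails (6 high, 5 wide, inner faces 74 apart) that keep the chassis straight. Origin: centre of its underside; x runs along it to the stop, z up. The black rigid end stop at the +x end is 70 wide, 14 thick, 14 high above the top face. The chassis starts 30 to 80 short of it, tail towards it
- stop_face (a point): centre of the end stop's face, 118 along x from the board's origin and 17 above the table: the chassis's tail edge must meet this face
- box_low: bystander: black and red carton 92 x 46 x 46 with a small boxed car, under the yellow one. Origin: centre of its underside, x along its length
- box_top: bystander: yellow and black carton 92 x 46 x 46, stacked loosely on box_low (the stack is 92 high). Origin: centre of its underside
- box_white: bystander: white and green carton 92 x 46 x 46 on the table. Origin: centre of its underside, x along its length
- show_case: bystander: small red car in a clear show case with a black base, 110 x 56 x 56, on the table. Origin: centre of its underside, x along its length
Mind the look-alikes: they are no part of the job. There is more than one size of the chassis; the job needs the largest.

How it is judged:
On the way, in this order (a step that is already met when the one before it is completed fails the run):
1. the chassis is rolled home: its tail edge is within 2 mm of the end stop, with the car body still standing on the table (x of chassis in the frame of stop_face above -0.09 m and height (world z) of car_body below 0.02 m), for 0.2 s.
2. the car body is held in the gripper, lifted 60 mm or more off the table (height (world z) of car_body above 0.06 m and contact force between the fingers and car_body above 0.5 N), for 0.2 s.
At the end, for the whole second after the job is handed in: The chassis's tail is within 2.5 mm of the stop; the body is held in the gripper, at rest, 4 to 18 mm above its seat, within 5 mm of it lengthwise and across, nose within 10 mm of the chassis's nose in plan, level within 4 degrees, touching neither chassis nor board (x of chassis in the frame of stop_face above -0.0905 m and x of car_body in the frame of seat between -0.005 and 0.005 m and y of car_body in the frame of seat between -0.005 and 0.005 m and z of car_body in the frame of seat between 0.004 and 0.018 m and horizontal distance between body_nose and seat_nose below 0.01 m and angle between car_body's own z axis and vertical below 0.07 rad and contact force between the fingers and car_body above 0.5 N and contact force between car_body and chassis below 0.05 N and contact force between car_body and board below 0.05 N and linear speed of each of car_body, chassis below 0.02 m/s); the arm keeps its last pose, push and grip.
It fails at once if the car body touched the chassis (contact force between car_body and chassis above 0.3 N).
It fails at once if the car body touched the board (contact force between car_body and board above 0.3 N).
It fails at once if a boxed car was disturbed (moved more than 10 mm) (distance of any of box_low, box_top, box_white, show_case from where it was at the start of the episode above 0.01 m).
It also fails if it takes over 58 s, if anything falls off the work surface, if the arm or the gripper's body presses on something with over 40 N, if the wrist force passes 120 N, or if a joint passes its speed limit or range.

## Robot

A 7-joint arm with a two-finger parallel gripper is mounted at the origin on the work surface. World frame = base frame: x ahead of the robot, y to its left, z up, the work surface at z = 0. Lengths are in m, angles in rad, forces in N, time in s.
With the tool pointing down it reaches from about 0.425 to 0.875 m from the base axis. Payload 4.7 kg.
Tool frame: the origin (TCP) lies midway between the tips of the shut fingers; the grasp point (between the pads) lies 19 mm behind it (grip_depth is the distance from the TCP to the grasp point, in m); z points along the fingers, y is the line along which they close (so a half turn about z gives the same grasp; the last joint's range is limited). The gripper opens to 87 mm and grips with 3 to 60 N. Pads are 19 mm wide; open, the fingers measure 117 mm over their backs; the gripper's body (75 mm by 190 mm) begins 51 mm behind the grasp point.
Start: joints at [-1.304, 0.321, -0.07, 1.45, 0.023, 1.371, -0.057], TCP at [0.163, 0.629, 0.188] pointing down, gripper open.
Joint ranges: [-2.86, 2.86], [-0.3, 2.09], [-1.38, 1.24], [0.06, 2.45], [-1.56, 4.7], [0.09, 2.05], [-2.69, 2.69]. Speed limits (rad/s): [2.57, 2.57, 3.14, 3.14, 3.14, 3.14, 3.14].

## Interface

Orientations are given as [roll, pitch, yaw] about the fixed x, y, z axes, in that order (R = Rz(yaw) Ry(pitch) Rx(roll)).
In Python, from station import * gives the robot as it stands. Calls block until the motion is done:
- move_to(position, orientation): joint-space move of the TCP to a pose.
- line_to(position, ori=None, max_speed=0.15, max_force=None): straight line of the TCP; ori=None keeps the orientation; max_speed is the mean speed in m/s. With max_force (N) it stops when the force on the tool has changed by that much, and returns True; else False.
- goto_joints(angles): joint-space move.
- release() and clamp(force=None): open the fingers fully, or close them until they stop; force is the grip in N (None keeps the last).
- sleep(seconds).
- solve_ik(position, orientation): joint angles nearest the present ones, or None.
- snapshot(name): name is "scene" or "top" or "wrist"; returns the picture (420x560x3 uint8, blue, green, red); there is no depth.
- camera_info(name): a dict with "K" (3x3 intrinsics, pixels), "rvec" (rotation vector, rad) and "tvec" (3), from world to camera coordinates, as OpenCV has them. Camera axes: x right, y down, z forward; pixel columns grow to the right and rows downward; lengths in m; the calibration is good to about 2 mm. The wrist camera is an equidistant fisheye: a pixel r from the principal point sees the ray r / f radians off the axis. A picture is of the moment at which its call begins: read the wrist's pose just before it. camera_info takes no time and is no camera call; for the wrist camera it gives the pose at the moment of the call.
A pose or a line that the arm cannot do raises PlanningError and nothing moves.
- finish_job(): hands the job in; it is judged then, once.
Readings, each from a call of its own:
- get_t(): time.
- get_joints(): joint angles.
- get_joint_velocities(): joint speeds.
- get_effort(): joint torques, N m.
- get_eef_pos(): TCP position.
- get_orientation(): TCP orientation.
- get_force(): force on the tool from outside, world axes, zero at the start.
- get_wrist_torque(): the same for the moment, N m.
- get_finger_gap(): finger opening in m.
- get_grasp_force(): force on a finger pad.
Only numpy, scipy, OpenCV 4.12 (cv2) and the standard library are available. Lean on these libraries where they do the work, as an engineer would, in place of code of your own. Each camera call takes 0.05 s, during which the arm holds its last target. There are 200 camera calls.

## Working session

There is one attempt and no reset: what is moved stays moved. The work goes in short steps, each a Python script; the robot and the scene stay as the last script left them, time stands still between calls to the robot, and variables do not carry over. Pictures are saved under pics/ and viewed, at most 10 in all, crops included, and the job is handed in when it is done.

```bash
mkdir -p pics; ls; python3 - <<'E'
from station import *
import cv2
for n in("scene","top"):
    cv2.imwrite(f"pics/{n}0.png",snapshot(n)); c=camera_info(n); print(n,c)
print(get_orientation(),get_t())
E
```

```text
pics
scene {'K': array([[540.84417406,   0.        , 282.25385409],
       [  0.        , 540.84417406, 207.77035407],
       [  0.        ,   0.        ,   1.        ]]), 'rvec': array([ 0.92588565,  2.42045838, -1.15184351]), 'tvec': array([ 0.40474394, -0.18255682,  1.70335219])}
top {'K': array([[429.39163153,   0.        , 282.8931662 ],
       [  0.        , 429.39163153, 212.35457671],
       [  0.        ,   0.        ,   1.        ]]), 'rvec': array([ 2.15943888, -2.19649166,  0.06306047]), 'tvec': array([0.04151626, 0.5642595 , 0.97092764])}
[-3.13990391e+00  1.45207286e-04  2.88882402e+00] 0.1
```

View pics/scene0.png

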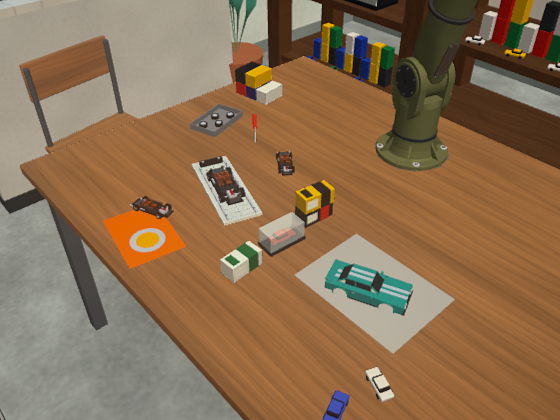

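View pics/top0.png

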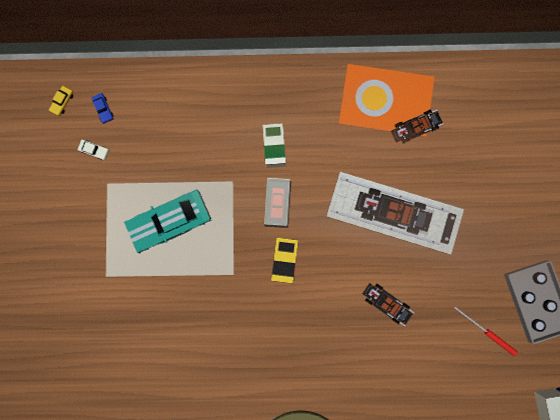

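Top view: three chassis candidates, on the board (395,210), loose near the orange mat (417,126) and loose below (388,304). The one on the board is clearly the largest and has its tail (right) towards the black stop (449,228), so it is the one meant. The body is at (167,221), with its long bonnet to the lower left. I'll confirm both in one crop.

```bash
cat > h.py <<'E'
import numpy as np, cv2
def cam(c):
    R=cv2.Rodrigues(np.array(c["rvec"]))[0]; return c["K"],R,np.array(c["tvec"])
def ray(c,px,z,fish=False):
    """pixels -> world points on plane z"""
    K,R,t=cam(c); px=np.atleast_2d(np.float64(px))
    d=(px-K[:2,2])/[K[0,0],K[1,1]]
    if fish:
        r=np.linalg.norm(d,axis=1,keepdims=True)+1e-12
        v=np.hstack([d/r*np.sin(r),np.cos(r)])
    else: v=np.hstack([d,np.ones((len(d),1))])
    w=v@R; o=-R.T@t
    return (o+w*((z-o[2])/w[:,2])[:,None])
def rect(pts):
    """world xy points -> centre, (long,short), angle of the long side"""
    c,(a,b),th=cv2.minAreaRect(np.float32(pts)*1000); th=np.radians(th)
    if a<b: a,b,th=b,a,th+np.pi/2
    return np.array(c)/1000,(a,b),th
def big(m,n=1):
    cs=cv2.findContours(m.astype(np.uint8),cv2.RETR_EXTERNAL,cv2.CHAIN_APPROX_NONE)[0]
    return sorted(cs,key=cv2.contourArea)[-n:][::-1]
E
python3 - <<'E'
from station import *
from h import *
im=cv2.imread("pics/top0.png"); c=camera_info("top")
K,R,t=cam(c); print("cam at",-R.T@t)
a=cv2.resize(im[165:260,320:470],None,fx=4,fy=4,interpolation=cv2.INTER_CUBIC)
b=cv2.resize(im[180:265,110:260],None,fx=4,fy=4,interpolation=cv2.INTER_CUBIC)[:220*2]
cv2.imwrite("pics/crop.png",cv2.resize(np.vstack([a,b]),None,fx=.82,fy=.82))
hsv=cv2.cvtColor(im,cv2.COLOR_BGR2HSV)
k=big((hsv[...,0]>78)&(hsv[...,0]<98)&(hsv[...,1]>100)&(hsv[...,2]>60))[0].reshape(-1,2)
print("body px bbox",k.min(0),k.max(0)); print("body",rect(ray(c,k,.026)[:,:2]))
# board corners (eye) at z=.01
for n,p in dict(bl=(328,213),tl=(339,173),tr=(463,209),br=(452,253)).items(): print(n,ray(c,p,.01)[0])
for n,p,z in [("stop",(449,228),.024),("chassis",(395,210),.03),("boxY",(285,260),.092),("white",(274,144),.046),("case",(278,202),.056)]: print(n,ray(c,p,z)[0])
E
```

```text
cam at [0.49356049 0.01864513 1.00938757]
body px bbox [124 190] [209 251]
body (array([0.55216107, 0.29947662]), (185.1021728515625, 88.46365356445312), np.float64(1.9767750282427055))
bl [ 0.56229508 -0.07301021  0.01      ]
tl [ 0.65583747 -0.10101796  0.01      ]
tr [ 0.566119   -0.38604023  0.01      ]
br [ 0.46490426 -0.35612625  0.01      ]
stop [ 0.52219557 -0.34660097  0.024     ]
chassis [ 0.56510141 -0.22380467  0.03      ]
boxY [0.45815283 0.02814959 0.092     ]
white [0.71938563 0.04924138 0.046     ]
case [0.58567181 0.04196802 0.056     ]
```

View pics/crop.png

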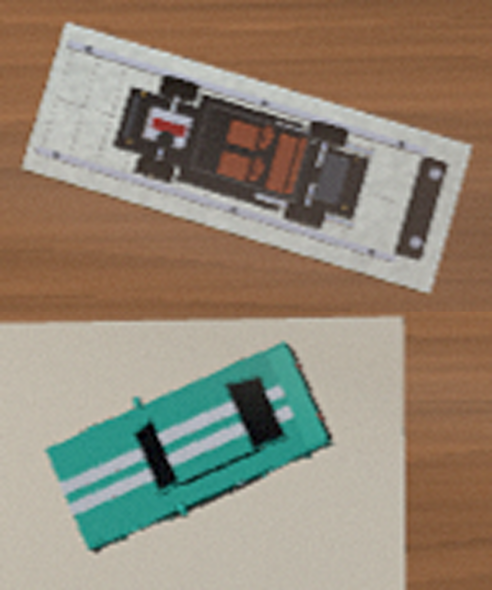

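The crop confirms it. The chassis on the board has its red engine (nose) at left and its tail facing the black stop. The body's nose is at lower left, ahead of its mirrors. Next I check IK options and take a close look over the chassis.

```bash
python3 - <<'E'
from station import *
from h import *
P=np.pi
for off in (0,P,-P):
  for n,p,y in [("ch",(.565,-.224,.17),-1.876),("home",(.553,-.258,.026),-1.876),("body",(.557,.288,.03),-1.165),("bodyup",(.557,.288,.19),-1.165),("mid",(.6,.03,.19),-1.5)]:
    y2=y+off
    if abs(y2)>2*P: continue
    q=solve_ik(p,[P,0,y2]); print(off,n,None if q is None else np.round(q,2))
E
```

```text
0 ch None
0 home [-0.42  0.58  1.07  1.76 -0.56  1.14 -2.62]
0 body [ 0.33  0.72 -1.18  1.66  0.7   1.25  2.55]
0 bodyup [ 0.39  0.61 -1.32  1.48  0.59  1.5   2.62]
0 mid None
3.141592653589793 ch [ 0.07  0.24  0.31  1.6  -0.08  1.31  0.09]
3.141592653589793 home [-0.47  0.65  1.16  1.76 -0.64  1.17  0.58]
3.141592653589793 body [-0.8   0.4   0.35  1.7  -0.15  1.07  0.  ]
3.141592653589793 bodyup [-0.8   0.28  0.34  1.52 -0.09  1.36 -0.04]
3.141592653589793 mid [-0.64  0.24  0.65  1.6  -0.15  1.35  0.1 ]
-3.141592653589793 ch [ 0.07  0.24  0.31  1.6  -0.08  1.31  0.09]
-3.141592653589793 home [-0.47  0.65  1.16  1.76 -0.64  1.17  0.58]
-3.141592653589793 body [-0.8   0.4   0.35  1.7  -0.15  1.07  0.  ]
-3.141592653589793 bodyup [-0.8   0.28  0.34  1.52 -0.09  1.36 -0.04]
-3.141592653589793 mid [-0.64  0.24  0.65  1.6  -0.15  1.35  0.1 ]
```

Offset +π works for every pose. The fast first move goes high over the boxes.

```bash
python3 - <<'E'
from station import *
from h import *
P=np.pi
p=get_eef_pos(); line_to([p[0],p[1],.25],max_speed=.3) if False else None
move_to([.565,-.224,.2],[P,0,P-1.876]); print(get_t(),get_eef_pos(),get_joints().round(2) if hasattr(get_joints(),'round') else get_joints())
np.save("w1.npy",camera_info("wrist"),allow_pickle=True)
cv2.imwrite("pics/w1.png",snapshot("wrist"))
E
```

```text
3.3917 [ 0.56547521 -0.22290022  0.19987421] [-0.31  0.28  0.79  1.57 -0.2   1.38  0.19]
```

View pics/w1.png

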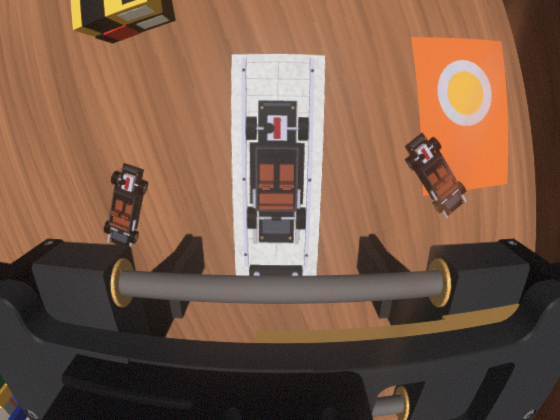

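The wrist view shows the chassis on the board: nose (278,101), tail (276,242), stop's near edge about row 265. The board's sides run (232,55)-(236,270) and (324,55)-(316,270).

```bash
python3 - <<'E'
from h import *
c=np.load("w1.npy",allow_pickle=True).item()
im=cv2.imread("pics/w1.png"); K,R,t=cam(c); print("cam",-R.T@t)
L=ray(c,[(232,55),(236,270)],.01,1);Rr=ray(c,[(325,55),(317,270)],.01,1)
print(L,Rr); 
for e in (L,Rr): d=e[1]-e[0]; print("yaw",np.arctan2(d[1],d[0]))
yaw=-1.876;u=np.array([np.cos(yaw),np.sin(yaw)]);n=np.array([-u[1],u[0]])
o=np.array([.562,-.229])
for nm,p,z in [("L",(234,160),.01),("R",(321,160),.01),("tail",(276,242),.019),("stopface",(276,265),.024),("rear axle",(277,218),.037),("front axle",(278,128),.037),("boardend",(278,55),.01),
 ("tubL",(254,180),.04),("tubR",(302,180),.04)]:
    w=ray(c,p,z,1)[0]; print(nm,w[:2].round(4),"board xy",np.round([(w[:2]-o)@u,(w[:2]-o)@n],4))
E
```

```text
cam [ 0.58923921 -0.14894378  0.39685174]
[[ 0.55384491 -0.07163714  0.01      ]
 [ 0.46801209 -0.3344267   0.01      ]] [[ 0.65786681 -0.10439914  0.01      ]
 [ 0.57282283 -0.36698014  0.01      ]]
yaw -1.886494443051493
yaw -1.8840122971635012
L [ 0.5165 -0.193 ] board xy [-0.0207 -0.0542]
R [ 0.6169 -0.2245] board xy [-0.0208  0.051 ]
tail [ 0.5339 -0.3067] board xy [ 0.0825 -0.0034]
stopface [ 0.5248 -0.3357] board xy [ 0.1129 -0.0034]
rear axle [ 0.547  -0.2702] board xy [ 0.0438 -0.0019]
front axle [ 0.5796 -0.1707] board xy [-0.0608 -0.0007]
boardend [ 0.605 -0.089] board xy [-0.1465 -0.0011]
tubL [ 0.5363 -0.2182] board xy [-0.0026 -0.0278]
tubR [ 0.5879 -0.2343] board xy [-0.0027  0.0263]
```

```bash
python3 - <<'E'
from station import *
from h import *
P=np.pi; yaw=-1.883; u=np.array([np.cos(yaw),np.sin(yaw)])
g=np.array([.5624,-.2233]); o=[P,0,P+yaw]
move_to([*g,.06],o)
print("down stop",line_to([*g,.026],max_speed=.08,max_force=6), get_eef_pos())
clamp(6); print("gap",get_finger_gap(),get_grasp_force(),get_force())
p=np.array(get_eef_pos())
line_to([*(p[:2]+.022*u),p[2]],max_speed=.06); print("F",get_force())
p=np.array(get_eef_pos())
hit=line_to([*(p[:2]+.028*u),p[2]],max_speed=.025,max_force=5)
e=np.array(get_eef_pos()); print(hit,e,(e[:2]-g)@u,get_force(),get_t())
E
```

```text
down stop False [ 0.56218914 -0.22337556  0.02569819]
gap 0.0004359935046467652 0.0 [ 0.08177403  0.19536456 -0.08131063]
F [0.26130111 0.09945416 0.18431858]
False [ 0.54695612 -0.27111099  0.02599575] 0.05024345160843092 [ 0.43405088  0.11101255 -0.58990623] 7.9667
```

```bash
python3 - <<'E'
from station import *
from h import *
print(get_finger_gap())
np.save("w2.npy",camera_info("wrist"),allow_pickle=True)
cv2.imwrite("pics/w2.png",np.hstack([snapshot("wrist")[:,130:430],cv2.resize(snapshot("scene")[120:260,160:300],(420,420))]))
E
```

```text
0.00043977048762033704
```

View pics/w2.png

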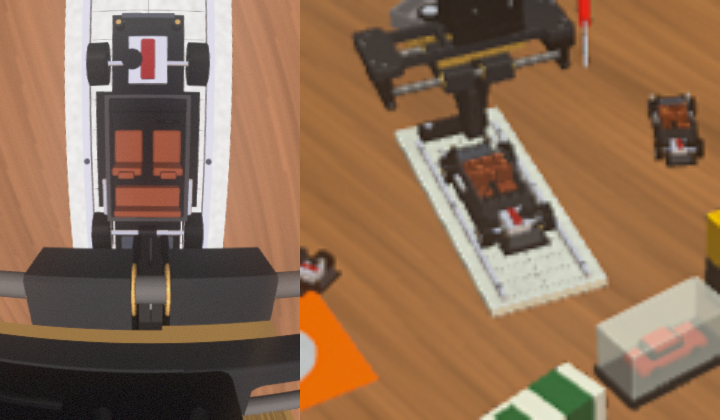

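```bash
python3 - <<'E'
from h import *
c=np.load("w2.npy",allow_pickle=True).item()
K,R,t=cam(c); print("cam",-R.T@t,R.T[:,2])
yaw=-1.883;u=np.array([np.cos(yaw),np.sin(yaw)]);n=np.array([-u[1],u[0]])
o=np.array([.562,-.229])
def show(c,L):
  for nm,p,z in L:
    w=ray(c,p,z,1)[0]; print(nm,w[:2].round(4),"board xy",np.round([(w[:2]-o)@u,(w[:2]-o)@n],4))
show(c,[("front axle",(278,63),.025),("rear axle",(278,230),.025),("nose",(278,14),.02),("tubfront",(278,95),.04),("tubback",(278,222),.04),("tubL",(236,150),.04),("tubR",(320,150),.04),("railL",(225,160),.016),("railR",(338,160),.016)])
c=np.load("w1.npy",allow_pickle=True).item(); print()
show(c,[("front axle",(278,128),.025),("rear axle",(278,218),.025),("nose",(278,101),.02),("tubfront",(278,143),.04),("tubback",(278,211),.04)])
E
```

```text
cam [ 0.57131023 -0.19736168  0.22297034] [-0.08783703 -0.27120498 -0.95850535]
front axle [ 0.5781 -0.1715] board xy [-0.0597 -0.0023]
rear axle [ 0.5456 -0.272 ] board xy [ 0.046  -0.0024]
nose [ 0.5881 -0.1404] board xy [-0.0924 -0.0024]
tubfront [ 0.572  -0.1907] board xy [-0.0395 -0.0022]
tubback [ 0.5491 -0.2615] board xy [ 0.0348 -0.0023]
tubL [ 0.5398 -0.2128] board xy [-0.0086 -0.0261]
tubR [ 0.5852 -0.2275] board xy [-0.0085  0.0216]
railL [ 0.5266 -0.2187] board xy [ 0.0011 -0.0368]
railR [ 0.5965 -0.2412] board xy [0.001  0.0366]

front axle [ 0.5792 -0.1715] board xy [-0.0601 -0.0013]
rear axle [ 0.5468 -0.2746] board xy [ 0.0481 -0.0005]
nose [ 0.5885 -0.1419] board xy [-0.091  -0.0015]
tubfront [ 0.5747 -0.1864] board xy [-0.0444 -0.001 ]
tubback [ 0.5511 -0.2613] board xy [ 0.0341 -0.0005]
```

```bash
python3 - <<'E'
from station import *
from h import *
c=camera_info("scene");K,R,t=cam(c)
e=np.array(get_eef_pos())
for z in (.0,.026,.05,.08):
    p=K@(R@np.r_[e[:2],e[2]+z]+t); q=p[:2]/p[2]; print(z,q,"crop",(q-[160,120])*3+[300,0])
print(get_orientation(), get_finger_gap(), get_grasp_force())
cv2.imwrite("pics/s3.png",cv2.resize(snapshot("scene")[110:230,180:280],None,fx=5,fy=5,interpolation=cv2.INTER_CUBIC))
E
```

```text
0.0 [218.61570415 173.43789481] crop [475.84711246 160.31368444]
0.026 [217.91931577 166.01687681] crop [473.75794731 138.05063042]
0.05 [217.26323436 159.02538744] crop [471.78970307 117.07616232]
0.08 [216.4246314  150.08886902] crop [469.2738942   90.26660706]
[-3.14157678e+00 -9.60016636e-05  1.25896851e+00] -0.0002546022913648802 0.0
```

View pics/s3.png

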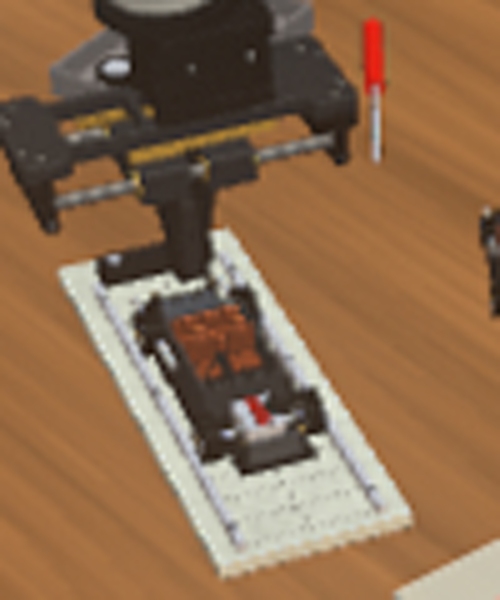

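The shut fingers are over the rear axle and the chassis hasn't moved, so the grip missed. The finger tip seems to end at px (218,166), which may be higher than the reported TCP. I'll lift and check where the tip really is.

```bash
python3 - <<'E'
from station import *
from h import *
c=camera_info("scene");K,R,t=cam(c)
e=np.array(get_eef_pos())
line_to([e[0],e[1],.11],max_speed=.15)
def pr(P): p=K@(R@np.array(P)+t); return p[:2]/p[2]
x0,y0=180,90
a=snapshot("scene"); e=np.array(get_eef_pos()); t1=pr(e)
release(); print("gap",get_finger_gap(),get_t())
b=snapshot("scene"); e2=np.array(get_eef_pos())
u=np.array([np.cos(-1.883),np.sin(-1.883)]);n=np.array([-u[1],u[0]])
t2=[pr([*(e2[:2]+s*.0435*n),e2[2]]) for s in(-1,1)]
def crop(i,pts):
    i=cv2.resize(i[y0:y0+130,x0-15:x0+75],None,fx=4,fy=4,interpolation=cv2.INTER_CUBIC)
    for p in pts: cv2.drawMarker(i,tuple(int(v) for v in (p-[x0-15,y0])*4),(255,0,255),cv2.MARKER_CROSS,14,1)
    return i
cv2.imwrite("pics/s4.png",np.hstack([crop(a,[t1]),crop(b,t2)]))
E
```

```text
gap 0.08711002023295866 10.3917
```

View pics/s4.png

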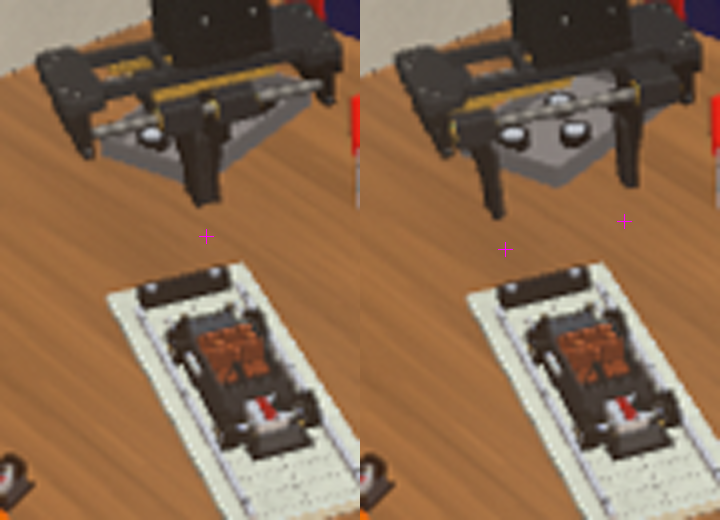

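The tips sit about 8 px (about 28 mm) above the reported TCP in the scene view. I'll check this against the wrist view w2, where the tip was at about row 235, to separate height from horizontal offset.

```bash
python3 - <<'E'
from h import *
from station import camera_info
c=np.load("w2.npy",allow_pickle=True).item();K,R,t=cam(c)
e=np.array([.54695612,-.27111099,.02599575])
u=np.array([np.cos(-1.883),np.sin(-1.883)])
def fp(P):
    v=R@P+t; th=np.arctan2(np.hypot(*v[:2]),v[2]); return K[:2,2]+K[0,0]*th*v[:2]/np.hypot(*v[:2])
for dz in (0,.019,.028,.04,.07):
    print(dz,[fp(e+[*(s*u),dz]).round(0) for s in(-.0095,0,.0095)])
cs=camera_info("scene");Ks,Rs,ts=cam(cs);print("scene cam",-Rs.T@ts)
im=cv2.imread("pics/w2.png"); print(im[225:340:5,145:151].mean((1,2)).round())
# scene tip (218,166): points along the ray at z
E
python3 -c "
import cv2;i=cv2.imread('pics/w2.png')[200:340,60:240];cv2.imwrite('pics/w2c.png',cv2.resize(cv2.convertScaleAbs(i,alpha=2.2,beta=20),None,fx=4,fy=4,interpolation=2))"
```

```text
0 [array([280., 215.]), array([280., 229.]), array([280., 242.])]
0.019 [array([279., 226.]), array([279., 240.]), array([279., 255.])]
0.028 [array([279., 231.]), array([279., 247.]), array([279., 261.])]
0.04 [array([279., 240.]), array([279., 256.]), array([279., 271.])]
0.07 [array([279., 267.]), array([279., 285.]), array([279., 302.])]
scene cam [1.25749483 0.80214239 0.9347875 ]
[ 45.  55.  50.  52.  51.  49.  49.  45.  41.  45.  52.  94. 110. 123.
 121. 106.  86.  67.  63.  63.  47.  89. 114.]
```

View pics/w2c.png

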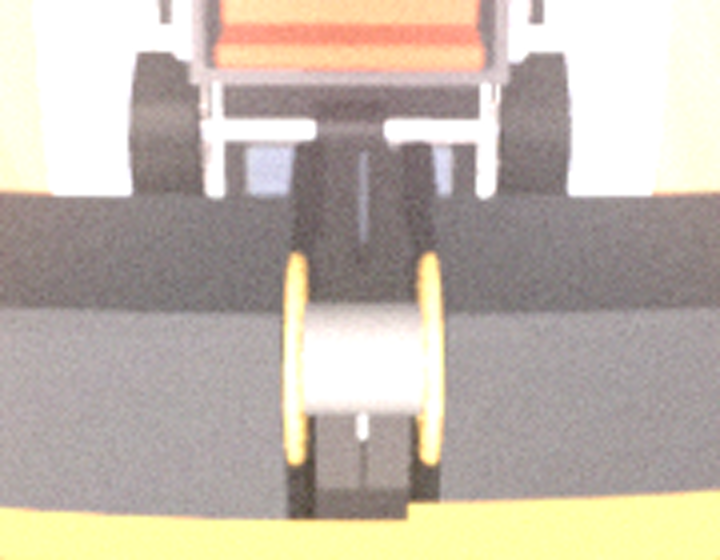

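Both views agree: the tips are about 28 mm above the reported TCP, directly over it in plan. I allow for that offset and grip the tub again.

```bash
python3 - <<'E'
from station import *
from h import *
P=np.pi; yaw=-1.883; u=np.array([np.cos(yaw),np.sin(yaw)])
g=np.array([.5617,-.2251]); o=[P,0,P+yaw]
line_to([*g,.06],ori=o,max_speed=.15)
print("down stop",line_to([*g,.000],max_speed=.08,max_force=4), get_eef_pos())
clamp(6); print("gap",get_finger_gap(),get_grasp_force(),get_force(),get_t())
if get_finger_gap()>.04:
    p=np.array(get_eef_pos())
    line_to([*(p[:2]+.022*u),p[2]],max_speed=.06); print("F",get_force())
    p=np.array(get_eef_pos())
    hit=line_to([*(p[:2]+.028*u),p[2]],max_speed=.025,max_force=5)
    e=np.array(get_eef_pos()); print(hit,e,(e[:2]-g)@u,get_force(),get_finger_gap(),get_t())
E
```

```text
down stop False [ 5.62106726e-01 -2.25383415e-01  3.76090241e-04]
gap 0.048192273498532015 6.000394374132156 [-1.84925233  0.15824991  1.33696432] 12.7
F [-0.9612035  -0.03361636  1.16673382]
True [ 5.49880622e-01 -2.61251591e-01 -7.31418729e-05] 0.03803438607076323 [1.06253405 0.48121416 3.28076123] 0.047764445732209386 13.9417
```

```bash
python3 - <<'E'
from station import *
from h import *
P=np.pi; yaw=-1.883; u=np.array([np.cos(yaw),np.sin(yaw)])
clamp(12); p=np.array(get_eef_pos())
hit=line_to([*(p[:2]+.008*u),p[2]],max_speed=.02,max_force=8)
e=np.array(get_eef_pos()); print(hit,(e-p)[:2]@u,get_force(),get_finger_gap()); print(e)
release(); line_to([e[0],e[1],.17],max_speed=.2)
np.save("w5.npy",camera_info("wrist"),allow_pickle=True)
cv2.imwrite("pics/w5.png",cv2.resize(snapshot("wrist")[60:330,190:370],None,fx=3,fy=3,interpolation=2)[:600]) if 0 else cv2.imwrite("pics/w5.png",snapshot("wrist"))
cv2.imwrite("pics/w5c.png",cv2.resize(cv2.imread("pics/w5.png")[40:300,195:365],None,fx=2.3,fy=2.3,interpolation=2)); print(get_t())
E
```

```text
True -9.09844752766355e-05 [-0.37741221  0.96628229  3.24791902] 0.04747507377166519
[ 5.49931121e-01 -2.61059738e-01 -7.89463043e-05]
16.4417
```

View pics/w5c.png

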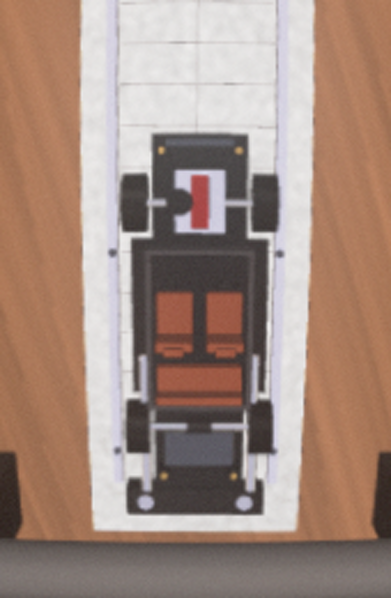

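The chassis tail is now against the stop (crop rows 478-482). Axles are at crop rows 202 and 427. Next I compute the chassis pose, then go over the body for a close measurement.

```bash
python3 - <<'E'
from station import *
from h import *
P=np.pi
c=np.load("w5.npy",allow_pickle=True).item()
f=lambda p:(np.array(p)+.5)/2.3+[195,40]-.5
fa=ray(c,[f((135,202)),f((265,202))],.0235,1)[:,:2].mean(0); ra=ray(c,[f((141,427)),f((261,427))],.0235,1)[:,:2].mean(0)
no=ray(c,[f((200,134))],.02,1)[0,:2]
d=ra-fa; print("axles",fa,ra,"len",np.linalg.norm(d),"yaw",np.arctan2(d[1],d[0]),"origin",(fa+ra)/2,"nose",no)
Lr=ray(c,[f((119,120)),f((124,420))],.016,1)[:,:2];Rr=ray(c,[f((276,120)),f((270,420))],.016,1)[:,:2]
for e in(Lr,Rr): g=e[1]-e[0]; print("rail yaw",np.arctan2(g[1],g[0]))
print("rail mid",(Lr+Rr)/2, np.linalg.norm(Lr-Rr,axis=1))
# go above body
by=-1.165; b=np.array([.552,.2995])+.012*np.array([np.cos(by),np.sin(by)])
e=get_eef_pos()
move_to([.56,.29,.17],[P,0,P+by]); print(get_t(),get_eef_pos())
c=camera_info("wrist"); np.save("w6.npy",c,allow_pickle=True); im=snapshot("wrist"); cv2.imwrite("pics/w6.png",im)
hsv=cv2.cvtColor(im,cv2.COLOR_BGR2HSV)
k=big((hsv[...,0]>78)&(hsv[...,0]<98)&(hsv[...,1]>90)&(hsv[...,2]>50))[0].reshape(-1,2); print(k.min(0),k.max(0))
print("body",rect(ray(c,k,.026,1)[:,:2]))
cv2.imwrite("pics/w6c.png",im[0:340,130:430])
E
```

```text
axles [ 0.56810768 -0.20707399] [ 0.53535764 -0.31094102] len 0.10890787003192733 yaw -1.8762367619054063 origin [ 0.55173266 -0.25900751] nose [ 0.57761486 -0.17745401]
rail yaw -1.8847988379198037
rail yaw -1.881774886337296
rail mid [[ 0.57870024 -0.17032243]
 [ 0.53373999 -0.30948549]] [0.07250745 0.07294979]
18.4333 [0.56088006 0.28806412 0.17019255]
[231  79] [315 248]
body (array([0.54852863, 0.29665631]), (188.4334259033203, 88.9990234375), np.float64(1.9684532490474531))
```

View pics/w6c.png

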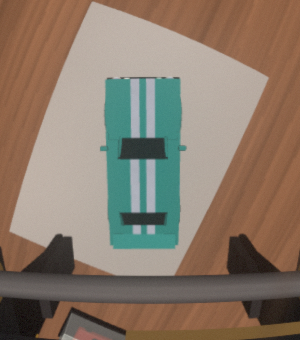

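The body is seen nose-up with its nose edge at about crop (145,78), tail (145,248) and mirrors at row 148. Top and wrist measurements agree to about 1 mm lengthwise. Now I grip and lift.

```bash
cat >> h.py <<'E'
def fproj(c,P):
    K,R,t=cam(c); v=R@np.array(P)+t; th=np.arctan2(np.hypot(*v[:2]),v[2]); return K[:2,2]+K[0,0]*th*v[:2]/np.hypot(*v[:2])
E
python3 - <<'E'
from station import *
from h import *
P=np.pi; by=-1.169; u=np.array([np.cos(by),np.sin(by)])
g=np.array([.5495,.2972])+.012*u; o=[P,0,P+by]
line_to([*g,.05],ori=o,max_speed=.15)
print(line_to([*g,.004],max_speed=.07,max_force=4),get_eef_pos())
clamp(20); print("gap",get_finger_gap(),get_grasp_force(),get_force(),get_t()); e=np.array(get_eef_pos()); np.save("grip.npy",e); print(e)
if get_finger_gap()>.04:
    line_to([e[0],e[1],.164],max_speed=.12); print(get_eef_pos(),get_finger_gap(),get_force(),get_wrist_torque(),get_t())
    c=camera_info("wrist"); im=snapshot("wrist"); cv2.imwrite("pics/w7.png",im); np.save("w7.npy",c,allow_pickle=True)
    hsv=cv2.cvtColor(im,cv2.COLOR_BGR2HSV)
    k=big((hsv[...,0]>78)&(hsv[...,0]<98)&(hsv[...,1]>90)&(hsv[...,2]>50))[0].reshape(-1,2); print(k.min(0),k.max(0))
    w=ray(c,k,.16+.026,1)[:,:2]-np.array(get_eef_pos())[:2]; a=w@u; n=w@[-u[1],u[0]]
    print("nose at",a.min(),"lateral",n.min(),n.max())
    f=k[np.abs(a-a.min())<.006]; nn=n[np.abs(a-a.min())<.006]; aa=a[np.abs(a-a.min())<.006]; print("nose slope",np.polyfit(nn,aa,1))
E
```

```text
False [0.55451893 0.28616383 0.00417453]
gap 0.0498618683213006 19.99242067337036 [ 0.07018498 -0.55682378  0.60347804] 20.9583
[0.5540964  0.28616176 0.00405516]
[0.55356818 0.28593791 0.16308285] 0.04982040205837179 [-0.02087122  0.24683264 -1.09955193] [-0.03841984  0.02326699  0.00848742] 22.4417
[303  54] [360 275]
nose at -0.10623436335875272 lateral 0.011889028115940153 0.044977051014005974
nose slope [-0.00128127 -0.10496825]
```

The nose is 105 mm ahead of the grip point (104 expected) and square to the tool, so the grip is right. Next I carry it over the boxes and hover.

```bash
python3 - <<'E'
from station import *
from h import *
P=np.pi; y=-1.881; u=np.array([np.cos(y),np.sin(y)]); n=np.array([-u[1],u[0]])
ch=np.array([.5520,-.2586]); g=ch+.0125*u; o=[P,0,P+y]
line_to([*g,.164],ori=o,max_speed=.18); print(get_eef_pos(),get_finger_gap(),get_t())
line_to([*g,.075],max_speed=.08); sleep(.3)
e=np.array(get_eef_pos()); print(e,get_orientation(),get_force())
sill=e[2]-.00406
im=snapshot("top"); c=camera_info("top"); cv2.imwrite("pics/t8.png",im)
hsv=cv2.cvtColor(im,cv2.COLOR_BGR2HSV); m=(hsv[...,0]>78)&(hsv[...,0]<98)&(hsv[...,1]>100)&(hsv[...,2]>60)
k=np.argwhere(m)[:,::-1]; k=k[(k[:,0]>320)&(k[:,1]>150)&(k[:,1]<280)]
w=ray(c,k,sill+.026)[:,:2]-ch; a=w@u; l=w@n
print("top: nose",np.percentile(a,1),a.min(),"tail",a.max(),"lat",l.min(),l.max(),"front lat",l[a<-.06].min(),l[a<-.06].max())
c=camera_info("wrist"); im=snapshot("wrist"); cv2.imwrite("pics/w8.png",im)
hsv=cv2.cvtColor(im,cv2.COLOR_BGR2HSV); m=(hsv[...,0]>78)&(hsv[...,0]<98)&(hsv[...,1]>90)&(hsv[...,2]>50)
k=np.argwhere(m)[:,::-1]; w=ray(c,k,sill+.026,1)[:,:2]-ch; a=w@u; l=w@n; s=(a<-.06)&(a>-.12)
print("wrist: nose",a[s].min(),"front lat",np.percentile(l[s],[1,99]))
E
```

```text
[ 0.54842379 -0.26983604  0.16397814] 0.04939589764410429 25.7333
[ 0.54837348 -0.27052219  0.07525008] [ 3.14113407e+00 -9.01399002e-05  1.26067187e+00] [-0.37975622  0.60557734 -1.06040327]
top: nose -0.09596561747344813 -0.09914695395870453 tail 0.019482675457243023 lat -0.04122923146631466 0.045434116812475396 front lat -0.038937946922201455 0.0408766699100444
wrist: nose -0.09405451438190046 front lat [-0.03811229  0.03789698]
```

Lateral is centred (±38 mm) and the nose reads about 1-2 mm forward. I'll shift 1 mm tailward, lower to 10 mm above the seat and check with the wrist camera.

```bash
python3 - <<'E'
from station import *
from h import *
y=-1.881; u=np.array([np.cos(y),np.sin(y)]); n=np.array([-u[1],u[0]])
ch=np.array([.5520,-.2586]); g=ch+.0135*u
print(line_to([*g,.034],max_speed=.04,max_force=3)); sleep(.5)
e=np.array(get_eef_pos()); sill=e[2]-.00406; print(e,"above seat",sill-.019,get_orientation(),get_force(),get_finger_gap(),get_grasp_force(),get_t())
c=camera_info("wrist"); im=snapshot("wrist"); cv2.imwrite("pics/w9.png",im)
hsv=cv2.cvtColor(im,cv2.COLOR_BGR2HSV); m=(hsv[...,0]>78)&(hsv[...,0]<98)&(hsv[...,1]>90)&(hsv[...,2]>50)
k=np.argwhere(m)[:,::-1]; w=ray(c,k,sill+.026,1)[:,:2]-ch; a=w@u; l=w@n; s=(a<-.06)&(a>-.12)
print("nose",a[s].min(),np.percentile(l[s],[1,99]))
print(np.abs(get_joint_velocities()).max())
E
```

```text
False
[ 0.54789995 -0.27145901  0.03404039] above seat 0.010980386140856762 [ 3.14153985e+00 -1.74921842e-05  1.26058471e+00] [-0.48429493  0.02783802 -1.2464499 ] 0.049671352091820886 19.99092098325491 29.0667
nose -0.09319140800382247 [-0.03821214  0.03779676]
0.0013405677733030503
```

```bash
python3 -c "
from station import *
print(finish_job())"
```

```text
the job is handed in; nothing more can be done
None
```

I rolled the chassis home against the stop and handed the job in with the teal body held about 11 mm above its seat, nose over nose. By the wrist camera it was centred across the chassis to within about 1 mm, with its nose within about 2 mm lengthwise. I didn't measure the body's level directly, the first grip on the tub missed and was repeated (the fingertips sit about 28 mm above the reported TCP), and no verdict came back.

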